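Find the cored carving mallet

TASK

Clear the inspection square: slide the lidded wax pot along the bench, without lifting or tipping it, until it stands centred in the painted ring, and let go of it. Then find which of the two look-alike mallets has the metal core: lift the left one clear of the stand by its handle, set it back upright on its cork disc, then lift the right one clear, and compare their weights. Finish while holding the heavier one upright and still about 10 cm above the middle of the painted square, with the lighter one standing on its cork disc; set mallets down rather than dropping them, and leave everything else where it is.

Things in the scene. Friction and masses are not known exactly. Their poses are not given: they have to be found in the camera images.
- pot: squat lidded metal wax pot, 0.35 to 0.65 kg: 112 mm across, lid top 48 mm high, lid fixed on; round wooden knob in the middle of the lid, 32 mm across, from 52 to 82 mm above the table; two ear handles reach 73 mm from its axis. Origin: centre of its underside. It starts on the square mark.
- square_mark: square outline painted flat on the bench, 140 mm outside, lines 8 mm wide (no height): the inspection place. Origin: its centre.
- ring_mark: round ring painted flat on the bench, 144 mm outside diameter, 128 mm inside: the pot's parking place. Origin: its centre. Which of the two marks is on the robot's left varies.
- mallet_a: pale wooden palm mallet, 131 mm tall, standing on its head, handle up; one of two look-alikes, on either disc. Origin: centre of the head's underside, z up the handle. Head 58 mm across below, 68 mm at 58 mm up, ending at 72 mm; straight round handle 28 mm across from 72 to 126 mm. Yaw means nothing. Masses vary, 0.11 to 0.45 kg; the two differ by 0.1 kg or more.
- mallet_b: pale wooden palm mallet, 131 mm tall, standing on its head, handle up; one of two look-alikes, on either disc. Origin: centre of the head's underside, z up the handle. Head 58 mm across below, 68 mm at 58 mm up, ending at 72 mm; straight round handle 28 mm across from 72 to 126 mm. Yaw means nothing. Masses vary, 0.11 to 0.45 kg; the two differ by 0.1 kg or more.
- stand: fixed flat wooden board, 120 mm (its x) by 270 mm (its y), 20 mm high, with two cork discs 84 mm across let in flush, 160 mm apart along its y. Origin: centre of its underside. Turned by up to 0.3 rad.
- pad_left (a point): centre of the left cork disc (left as seen from the robot, +y), on the stand's top face, 20 mm above the table
- pad_right (a point): centre of the right cork disc (right as seen from the robot, -y), on the stand's top face, 20 mm above the table
- glue: bystander, to be left alone: white glue bottle, 56 mm across, 160 mm tall. Origin: centre of its underside
- tape: bystander, to be left alone: grey tape measure, 65 x 35 x 60 mm. Origin: centre of its underside
- screwdriver: bystander, to be left alone: screwdriver lying flat. Origin: on its axis line, below its middle, at the table
- offcut: bystander, to be left alone: wood offcut, 70 x 44 x 30 mm. Origin: centre of its underside
- square: bystander, to be left alone: try square lying flat: wooden stock 22 x 100 x 16 mm, steel blade 4 mm thick reaching 150 mm along its x. Origin: under the middle of the stock
- mug: bystander, to be left alone: ceramic mug, 80 mm across, 90 mm tall, handle on its +y side. Origin: centre of its underside
- tin: bystander, to be left alone: plain metal tin, 74 mm across, 60 mm tall. Origin: centre of its underside

How it is judged:
On the way, in this order (a step that is already met when the one before it is completed fails the run):
1. the pot stands centred in the ring (within 20 mm) and is let go (horizontal distance between pot and ring_mark below 0.02 m and height (world z) of pot below 0.004 m and angle between pot's own z axis and vertical below 0.05 rad and linear speed of pot below 0.02 m/s and contact force between pot and the fingers below 0.2 N), for 0.2 s.
2. the left mallet is lifted at least 25 mm clear of the stand while the other stands on the right disc ((((height (world z) of mallet_a above 0.045 m and contact force between mallet_a and the fingers above 0.5 N and contact force between mallet_a and stand below 0.05 N) and (horizontal distance between mallet_b and pad_right below 0.025 m and height (world z) of mallet_b between 0.015 and 0.026 m and angle between mallet_b's own z axis and vertical below 0.1 rad)) or ((height (world z) of mallet_b above 0.045 m and contact force between mallet_b and the fingers above 0.5 N and contact force between mallet_b and stand below 0.05 N) and (horizontal distance between mallet_a and pad_right below 0.025 m and height (world z) of mallet_a between 0.015 and 0.026 m and angle between mallet_a's own z axis and vertical below 0.1 rad)))), for 0.3 s.
3. the right mallet is lifted at least 25 mm clear of the stand while the other stands, set back, on the left disc ((((height (world z) of mallet_a above 0.045 m and contact force between mallet_a and the fingers above 0.5 N and contact force between mallet_a and stand below 0.05 N) and (horizontal distance between mallet_b and pad_left below 0.025 m and height (world z) of mallet_b between 0.015 and 0.026 m and angle between mallet_b's own z axis and vertical below 0.1 rad)) or ((height (world z) of mallet_b above 0.045 m and contact force between mallet_b and the fingers above 0.5 N and contact force between mallet_b and stand below 0.05 N) and (horizontal distance between mallet_a and pad_left below 0.025 m and height (world z) of mallet_a between 0.015 and 0.026 m and angle between mallet_a's own z axis and vertical below 0.1 rad)))), for 0.3 s.
At the end, for the whole second after the job is handed in: Heavier mallet held still, upright within 0.25 rad, within 45 mm of the square's centre, underside 50 to 200 mm up, touching only the fingers; lighter one upright within 25 mm of a cork disc's centre; pot flat within 20 mm of the ring's centre, not touched (all of step 1 and ((horizontal distance between mallet_a and square_mark below 0.045 m and height (world z) of mallet_a between 0.05 and 0.2 m and angle between mallet_a's own z axis and vertical below 0.25 rad and linear speed of mallet_a below 0.03 m/s and contact force between mallet_a and the fingers above 0.5 N and contact force between mallet_a and pot below 0.05 N and contact force between mallet_a and stand below 0.05 N and contact force between mallet_a and mallet_b below 0.05 N and contact force between mallet_a and tape below 0.05 N and contact force between mallet_a and offcut below 0.05 N and contact force between mallet_a and tin below 0.05 N and ((horizontal distance between mallet_b and pad_left below 0.025 m and height (world z) of mallet_b between 0.015 and 0.026 m and angle between mallet_b's own z axis and vertical below 0.1 rad) or (horizontal distance between mallet_b and pad_right below 0.025 m and height (world z) of mallet_b between 0.015 and 0.026 m and angle between mallet_b's own z axis and vertical below 0.1 rad)) and linear speed of mallet_b below 0.02 m/s and contact force between mallet_b and the fingers below 0.2 N and contact force between mallet_b and stand between 0.5 and 2.6 N) or (horizontal distance between mallet_b and square_mark below 0.045 m and height (world z) of mallet_b between 0.05 and 0.2 m and angle between mallet_b's own z axis and vertical below 0.25 rad and linear speed of mallet_b below 0.03 m/s and contact force between mallet_b and the fingers above 0.5 N and contact force between mallet_b and pot below 0.05 N and contact force between mallet_b and stand below 0.05 N and contact force between mallet_b and mallet_a below 0.05 N and contact force between mallet_b and tape below 0.05 N and contact force between mallet_b and offcut below 0.05 N and contact force between mallet_b and tin below 0.05 N and ((horizontal distance between mallet_a and pad_left below 0.025 m and height (world z) of mallet_a between 0.015 and 0.026 m and angle between mallet_a's own z axis and vertical below 0.1 rad) or (horizontal distance between mallet_a and pad_right below 0.025 m and height (world z) of mallet_a between 0.015 and 0.026 m and angle between mallet_a's own z axis and vertical below 0.1 rad)) and linear speed of mallet_a below 0.02 m/s and contact force between mallet_a and the fingers below 0.2 N and contact force between mallet_a and stand between 0.5 and 2.6 N))); the arm keeps its last pose, push and grip.
It fails at once if the pot is lifted or tipped (10 mm, 0.15 rad) (height (world z) of pot above 0.01 m or angle between pot's own z axis and vertical above 0.15 rad).
It fails at once if a mallet is tipped over (0.6 rad) (angle between any of mallet_a, mallet_b's own z axis and vertical above 0.6 rad).
It fails at once if a mallet is dropped (over 0.5 m/s out of the fingers) ((linear speed of mallet_a above 0.5 m/s and contact force between mallet_a and the fingers below 0.1 N) or (linear speed of mallet_b above 0.5 m/s and contact force between mallet_b and the fingers below 0.1 N)).
It fails at once if a bystander is moved more than 30 mm (distance of any of glue, tape, screwdriver, offcut, square, mug, tin from where it was at the start of the episode above 0.03 m).
It also fails if it takes over 72 s, if anything falls off the work surface, if the arm or the gripper's body presses on something with over 40 N, if the wrist force passes 120 N, or if a joint passes its speed limit or range.

ROBOT

A 7-joint arm with a two-finger parallel gripper is mounted at the origin on the work surface. World frame = base frame: x ahead of the robot, y to its left, z up, the work surface at z = 0. Lengths are in m, angles in rad, forces in N, time in s.
With the tool pointing down it reaches from about 0.4 to 0.875 m from the base axis. Payload 19.3 kg.
Tool frame: the origin (TCP) lies at the very end of the fingers, on their centre line; the grasp point (between the pads) lies 19 mm behind it; z points along the fingers, y is the line along which they close (so a half turn about z gives the same grasp; the last joint's range is limited). The gripper opens to 85 mm and grips with 20 to 120 N. Pads are 22 mm wide; open, the fingers measure 114 mm over their backs; the gripper's body (76 mm by 85 mm) begins 54 mm behind the grasp point. The pads swing forward as they close: fully open they stand 13 mm farther back than shut.
Start: joints at [-1.256, 0.521, -0.036, 1.599, 0.021, 1.021, -0.113], TCP at [0.235, 0.579, 0.231] pointing down, gripper open.
Joint ranges: [-2.91, 2.91], [-0.3, 2.13], [-1.5, 1.42], [0.17, 2.43], [-1.26, 4.41], [0.16, 1.93], [-2.52, 2.52]. Speed limits (rad/s): [1.89, 1.89, 2.39, 2.39, 3.01, 3.01, 3.01].

INTERFACE

Orientations are given as [roll, pitch, yaw] about the fixed x, y, z axes, in that order (R = Rz(yaw) Ry(pitch) Rx(roll)).
In Python, from workcell import bot gives the robot as it stands.
- The arm moves only by the tool carry_out, never from a script. Its argument "rows" is a list that holds one entry, the list of rows, each a list of 4 numbers: the shift along the tool's x, y, z in m, then the turn about the tool's z in degrees. In form: [[[x, y, z, twist], ...]]. A call has 1 to 12 rows; each row is the pose to reach, as a shift and turn from the pose commanded when the call began, along the tool's axes at that moment; what a row does not reach only later rows make up. A row lasts 1/12 s, in which the tool goes at most 41.7 mm and 7.16 degrees, less where a joint would pass 70% of its speed; a pose out of reach is approached as far as the arm can. A call with a gripper value outside its range is refused whole. "grip" is the finger opening in m, from 0 to 0.0854, set as the call begins (left out, the last holds). The fingers move at their own pace and stop on an object; "grip_force" is the grip in N (left out, the last holds). Time passes only in rows, so rows that repeat a pose let the fingers close. It gives the time, the measured TCP pose, the force, the opening and the grip force at its end, in the units of the state.
- bot.observe(): the state, without advancing time (a new reading comes with each control period).
- bot.grab_frame(name): name is "side" or "top"; returns a dict with "pixels" (480x640x3 uint8, red, green, blue), "K" (3x3 intrinsics, pixels), "pose" (4x4, takes a point from camera to world coordinates). Camera axes: x right, y down, z forward; pixel columns grow to the right and rows downward; lengths in m; the calibration is good to about 2 mm. A picture is of the moment at which its call begins. There is no depth.
- bot.job_done(): hands the job in; it is judged then, once.
Trained networks look in a picture, given as the dict that the camera call returned (one of the last four; its "shot" number tells which), for a name from the list of things; names that differ only in an ending like _2 or _b are one class to them, and where a whole thing is asked for, a point or a joint stands for the part that bears it (a point fixed in the world has none). Each returns a list of dicts, best first, with "conf" (0 to 1); they miss things now and then, are a little off and sometimes report something else, mostly with a low value. They report only what shows in the picture. A call takes as long as a camera call.
- bot.look_for(picture, label): "position" ([column, row] in pixels, amid what is visible of it).
- bot.regions_of(picture, label): "region" (480x640 bool, what is visible of it) and "position" ([column, row] in pixels, amid what is visible of it).
- bot.spot_point(picture, label): "position" ([column, row] in pixels: a listed point, or the origin of a listed thing).
The state is a dict: "clock": time; "qpos": joint angles; "qd": joint speeds; "joint_efforts": joint torques, N m; "position": TCP position; "tool_rot": TCP orientation; "force": force on the tool from outside, world axes, zero at the start; "moment": the same for the moment, N m; "grip_width": finger opening in m; "finger_force": force on a finger pad.
Only numpy, scipy, OpenCV 4.12 (cv2) and the standard library are available. Lean on these libraries where they do the work, as an engineer would, in place of code of your own. Each camera call takes 0.05 s, during which the arm holds its last target. There are 200 camera calls.

## Working session

There is one attempt and no reset: what is moved stays moved. The work goes in short steps, Python scripts to look and compute and a tool call to move; the robot and the scene stay as the last step left them, time stands still between calls to the robot, and variables do not carry over. Pictures are saved under pics/ and viewed, at most 10 in all, crops included, and the job is handed in when it is done.

Besides the shell and the picture viewer there is one more tool, called after ">>>" as name([rows], argument=value, ...), one row to a line, values as JSON. carry_out: Moves the arm, as the interface text tells. Its arguments: {"type":"object","properties":{"rows":{"type":"array","items":{"type":"array","items":{"type":"array","items":{"type":"number"}}}},"grip":{"type":"number"},"grip_force":{"type":"number"}},"required":["rows"]}

```bash
mkdir -p pics; cat > h.py <<'E'
import numpy as np, cv2
from workcell import bot
def ray(f,px,z):
    K=np.array(f["K"]);P=np.array(f["pose"])
    d=P[:3,:3]@np.linalg.solve(K,[px[0],px[1],1]);o=P[:3,3]
    return o+d*(z-o[2])/d[2]
def proj(f,p):
    K=np.array(f["K"]);P=np.array(f["pose"])
    c=K@(P[:3,:3].T@(np.array(p)-P[:3,3]));return c[:2]/c[2]
def save(f,n): cv2.imwrite(f"pics/{n}.png",np.array(f["pixels"])[:,:,::-1])
E
python3 - <<'E'
from h import *
s=bot.observe();print({k:np.round(v,3).tolist() for k,v in s.items()})
T=bot.grab_frame("top");S=bot.grab_frame("side");save(T,"t0");save(S,"s0")
print(np.round(T["pose"],2).tolist(),np.round(S["pose"],2).tolist())
hz=dict(pad_left=.02,pad_right=.02)
for n in "pot square_mark ring_mark mallet_a stand pad_left pad_right glue tape screwdriver offcut square mug tin".split():
    for nm,f in(("T",T),("S",S)):
        for r in bot.spot_point(f,n)[:3]: print(n,nm,round(r["conf"],2),np.round(r["position"]),np.round(ray(f,r["position"],hz.get(n,.02 if n=="mallet_a" else 0)),3))
E
```

```text
{'clock': 0.0, 'qpos': [-1.256, 0.522, -0.036, 1.6, 0.021, 1.021, -0.113], 'qd': [-0.0, 0.0, 0.0, 0.001, -0.0, -0.0, 0.0], 'joint_efforts': [0.001, -92.712, 1.98, -36.992, 0.018, 0.008, -0.0], 'position': [0.235, 0.579, 0.231], 'tool_rot': [-3.14, 0.0, 2.757], 'force': [0.331, 0.194, 0.491], 'moment': [-0.003, 0.042, 0.05], 'finger_force': 0.0, 'grip_width': 0.085}
[[0.02, -0.98, 0.18, 0.39], [-1.0, -0.02, 0.01, -0.1], [-0.01, -0.18, -0.98, 1.03], [0.0, 0.0, 0.0, 1.0]] [[1.0, -0.02, 0.04, 0.51], [-0.03, -0.76, 0.65, -0.66], [0.02, -0.65, -0.76, 0.71], [0.0, 0.0, 0.0, 1.0]]
pot T 0.62 [310. 251.] [ 0.551 -0.071  0.   ]
pot T 0.43 [139. 232.] [0.586 0.29  0.   ]
pot S 0.64 [327. 246.] [ 0.556 -0.075 -0.   ]
ring_mark T 0.45 [177. 245.] [0.559 0.208 0.   ]
mallet_a T 0.67 [140. 232.] [0.581 0.28  0.02 ]
mallet_a T 0.65 [212. 253.] [0.54  0.129 0.02 ]
mallet_a S 0.78 [330. 134.] [0.58  0.285 0.02 ]
mallet_a S 0.6 [318. 174.] [0.545 0.13  0.02 ]
mallet_a S 0.51 [408. 290.] [ 0.704 -0.202  0.02 ]
stand T 0.8 [177. 245.] [0.558 0.208 0.   ]
stand S 0.87 [320. 161.] [0.553 0.203 0.   ]
pad_l
[... 290 characters left out ...]
0.85 [399. 158.] [0.755 0.21  0.   ]
tape T 0.64 [365. 180.] [ 0.708 -0.186  0.   ]
tape T 0.64 [289. 164.] [ 0.74  -0.022  0.   ]
tape S 0.9 [411. 291.] [ 0.716 -0.192  0.   ]
screwdriver T 0.65 [169. 342.] [0.359 0.209 0.   ]
screwdriver T 0.18 [211. 250.] [0.549 0.136 0.   ]
screwdriver S 0.68 [244. 162.] [0.361 0.202 0.   ]
offcut T 0.59 [255. 334.] [0.379 0.035 0.   ]
offcut T 0.32 [174. 343.] [0.358 0.199 0.   ]
offcut S 0.56 [247. 211.] [0.381 0.03  0.   ]
square S 0.81 [420. 386.] [ 0.698 -0.379  0.   ]
mug T 0.58 [289. 165.] [ 0.739 -0.021  0.   ]
mug S 0.74 [411. 225.] [ 0.745 -0.019  0.   ]
tin T 0.63 [526. 278.] [ 0.504 -0.518  0.   ]
tin S 0.26 [326. 246.] [ 0.555 -0.075 -0.   ]
```

View pics/t0.png

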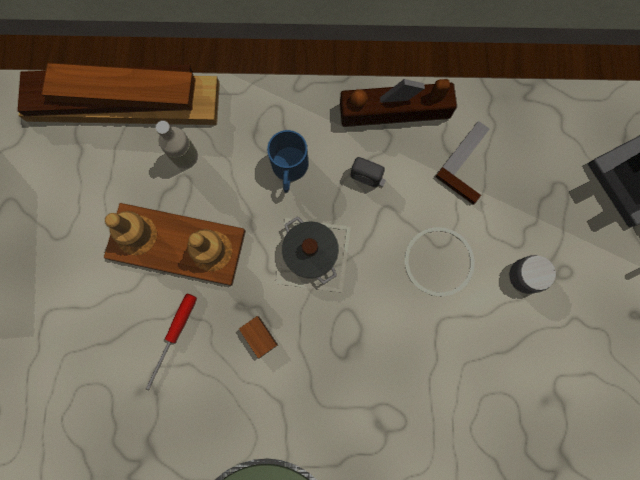

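View pics/s0.png

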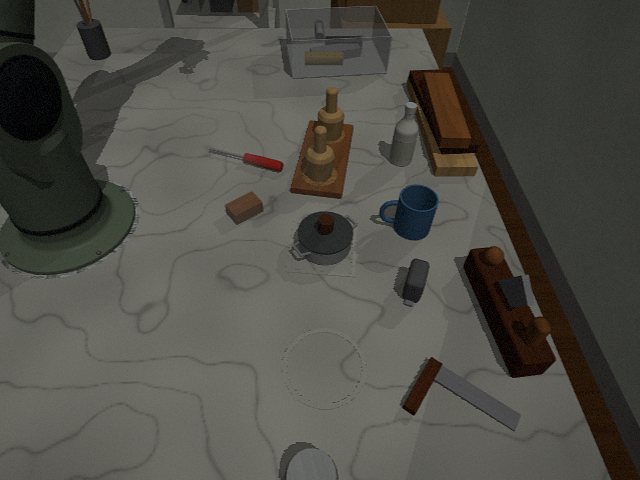

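The top view shows the pot at (310,247) on the square, the ring at (440,262), and mallet handle tops at about (112,218) and (196,238). The side view shows the same, with the handle tops at (332,91) and (320,130). Next I refine the ring, knob and handles.

```bash
python3 - <<'E'
from h import *
T=bot.grab_frame("top");S=bot.grab_frame("side")
def ring(f,x0,x1,y0,y1):
    g=cv2.cvtColor(np.array(f["pixels"]),cv2.COLOR_RGB2GRAY)
    c=g[y0:y1,x0:x1].astype(float); d=c-cv2.GaussianBlur(c,(0,0),6)
    ys,xs=np.where(d>12); p=np.array([ray(f,(x+x0,y+y0),0)[:2] for x,y in zip(xs,ys)])
    c=p.mean(0)
    for _ in range(30):
        v=p-c;r=np.hypot(*v.T);m=abs(r-.068)<(.02 if _<10 else .008)
        A=np.c_[2*p[m],np.ones(m.sum())];s=np.linalg.lstsq(A,(p[m]**2).sum(1),rcond=None)[0];c=s[:2]
    return c,np.sqrt(s[2]+c@c),m.sum()
print("ring",ring(T,395,485,218,306),ring(S,270,376,320,418))
for n,t,s,z in(("L",(112,218),(332,91),.151),("R",(196,238),(320,130),.151),("knob",(310,245),(326,217),.082)):
    print(n,ray(T,t,z).round(3),ray(S,s,z).round(3))
print("sq",np.mean([ray(T,p,0) for p in[(277,220),(348,227),(345,290),(275,283)]],axis=0).round(3))
a=np.array(T["pixels"])[195:300,95:355,::-1]; b=np.array(S["pixels"])[80:280,260:370,::-1]
cv2.imwrite("pics/c1.png",cv2.resize(a,None,fx=3,fy=3,interpolation=3))
cv2.imwrite("pics/c2.png",cv2.resize(b,None,fx=3,fy=3,interpolation=3))
E
```

```text
ring (array([ 0.53702938, -0.33941841]), np.float64(0.06807975261570227), np.int64(136)) (array([0., 0.]), np.float64(0.0), np.int64(0))
L [0.581 0.284 0.151] [0.581 0.276 0.151]
R [0.547 0.129 0.151] [0.547 0.123 0.151]
knob [ 0.55  -0.074  0.082] [ 0.553 -0.068  0.082]
sq [ 0.544 -0.074  0.   ]
```

View pics/c1.png

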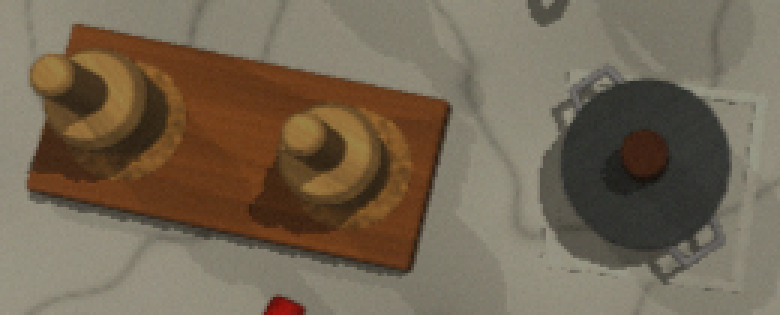

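View pics/c2.png

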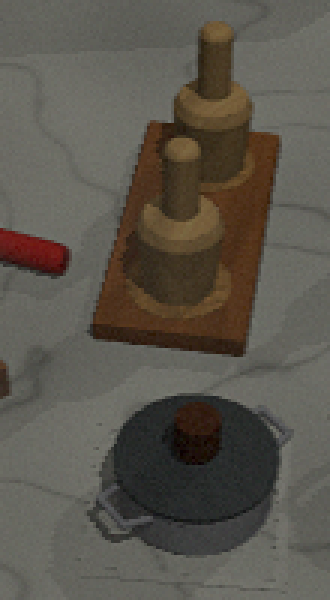

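>>> carry_out([
  [[-0.02,-0.018,0,-2],[-0.06,-0.054,0,-6],[-0.1,-0.09,0,-11],[-0.14,-0.127,0,-16],[-0.18,-0.163,0,-20],[-0.22,-0.2,0,-22],[-0.26,-0.235,0,-22],[-0.3,-0.27,0,-22],[-0.33,-0.3,0,-22],[-0.36,-0.325,0,-22],[-0.39,-0.352,0,-22],[-0.41,-0.37,0,-22]],
], grip=0.07)

```text
clock: 2.6
position: [0.4469, 0.1407, 0.2316]
tool_rot: [3.141, 0.001, 3.141]
force: [0.1, 0.6, -0.2]
grip_width: 0.0701
finger_force: 0.0
```

>>> carry_out([
  [[-0.015,-0.03,0,0],[-0.03,-0.06,0,0],[-0.045,-0.093,0.02,0],[-0.06,-0.125,0.05,0],[-0.07,-0.145,0.08,0],[-0.074,-0.153,0.1,0],[-0.074,-0.153,0.11,0],[-0.074,-0.153,0.12,0],[-0.074,-0.153,0.12,0],[-0.074,-0.153,0.12,0]],
])

```text
clock: 3.43
position: [0.5202, -0.0094, 0.1118]
tool_rot: [3.141, 0.0, -3.141]
force: [0.3, 0.3, 0.1]
grip_width: 0.0699
finger_force: 0.0
```

```bash
python3 - <<'E'
from h import *
T=bot.grab_frame("top");S=bot.grab_frame("side");s=bot.observe();print(s["position"],s["qpos"])
a=np.array(T["pixels"])[180:310,240:400,::-1]; b=np.array(S["pixels"])[160:290,260:420,::-1]
cv2.imwrite("pics/c3.png",cv2.resize(np.vstack([a,b]),None,fx=2.3,fy=2.3,interpolation=3))
E
```

```text
[ 0.52063235 -0.00955335  0.11245021] [-0.14587156  0.52864127  0.06763808  1.97962829 -0.05790418  0.63349891
  1.53034918]
```

View pics/c3.png

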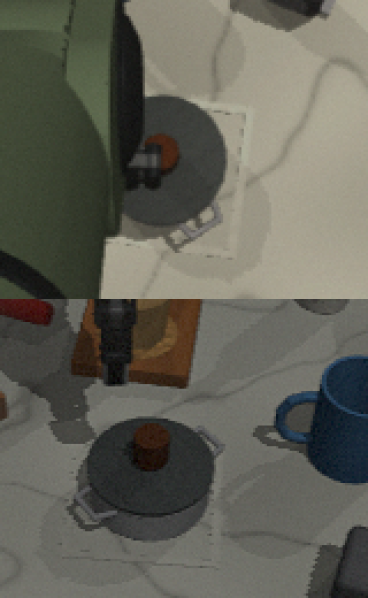

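The gripper is above and to the left of the knob, and the tips clear the knob. Next: align and descend.

>>> carry_out([
  [[-0.01,-0.02,0,0],[-0.02,-0.04,0,0],[-0.03,-0.061,0,0],[-0.03,-0.061,0.015,0],[-0.03,-0.061,0.03,0],[-0.03,-0.061,0.045,0],[-0.03,-0.061,0.055,0],[-0.03,-0.061,0.055,0],[-0.03,-0.061,0.055,0]],
])

```text
clock: 4.28
position: [0.5503, -0.0711, 0.0568]
tool_rot: [-3.142, 0.0, 3.141]
force: [0.1, 0.2, 0.2]
grip_width: 0.0701
finger_force: 0.0
```

>>> carry_out([
  [[0,0,0,0],[0,0,0,0],[0,0,0,0],[0,0,0,0],[0,0,0,0],[0,0,0,0],[0,0,0,0]],
], grip=0.02, grip_force=20)

```text
clock: 4.87
position: [0.5506, -0.0716, 0.057]
tool_rot: [-3.141, 0.001, 3.141]
force: [-1.2, -0.9, 9.2]
grip_width: 0.0311
finger_force: 26.2
```

>>> carry_out([
  [[0.0002,-0.005,0,0],[0.001,-0.015,0,0],[0.0015,-0.03,0,0],[0.002,-0.045,0,0],[0.003,-0.06,0,0],[0.004,-0.075,0,0],[0.0045,-0.09,0,0],[0.005,-0.105,0,0],[0.006,-0.12,0,0],[0.0065,-0.135,0,0],[0.007,-0.145,0,0],[0.007,-0.15,0,0]],
])

```text
clock: 5.87
position: [0.5434, -0.2216, 0.057]
tool_rot: [3.141, 0.001, 3.14]
force: [-0.2, 12.5, 12.0]
grip_width: 0.0314
finger_force: 26.7
```

>>> carry_out([
  [[0,-0.005,0,0],[0.001,-0.015,0,0],[0.0015,-0.03,0,0],[0.002,-0.045,0,0],[0.003,-0.06,0,0],[0.004,-0.075,0,0],[0.0045,-0.09,0,0],[0.005,-0.1,0,0],[0.006,-0.11,0,0],[0.0065,-0.115,0,0],[0.0065,-0.118,0,0],[0.0065,-0.118,0,0]],
])

```text
clock: 6.87
position: [0.5371, -0.3389, 0.057]
tool_rot: [3.141, 0.001, 3.141]
force: [-0.2, 4.1, 8.5]
grip_width: 0.0313
finger_force: 26.2
```

```bash
python3 - <<'E'
from h import *
T=bot.grab_frame("top");S=bot.grab_frame("side");s=bot.observe();print(s["position"],s["qpos"],s["force"])
for f in(T,S):
  for n in("pot","square_mark"):
    for r in bot.spot_point(f,n)[:2]: print(n,r["conf"],ray(f,r["position"],0))
a=np.array(T["pixels"])[180:310,270:490,::-1]; b=np.array(S["pixels"])[240:430,240:460,::-1]
cv2.imwrite("pics/c4.png",cv2.resize(np.vstack([a,b]),None,fx=1.8,fy=1.8,interpolation=3))
E
```

```text
[ 0.53704778 -0.33894428  0.05706175] [ 0.45405651  0.75237082  0.02443154  1.69306192 -0.02747953  0.6956922
  2.0632085 ] [-0.44066335  3.6137313   8.44027936]
pot 0.94 [ 0.53534011 -0.33818956  0.        ]
pot 0.3 [0.54828623 0.13687812 0.        ]
square_mark 0.51 [0.36364171 0.20064442 0.        ]
square_mark 0.15 [0.5447927  0.14210883 0.        ]
pot 0.57 [ 0.53602379 -0.34211126  0.        ]
pot 0.16 [0.75480471 0.2080579  0.        ]
```

View pics/c4.png

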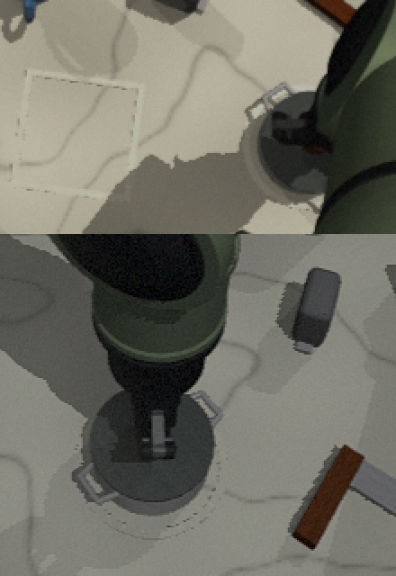

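The pot sits inside the ring and the square is now bare. The corners of the square are at about (285,219), (349,227), (341,290) and (277,284). Releasing.

>>> carry_out([
  [[0,0,0,0],[0,0,0,0],[0,0,0,0],[0,0,0,0],[0,0,-0.02,0],[0,0,-0.05,0],[0,0,-0.085,0],[0,0,-0.12,0],[0,0.02,-0.14,0],[0,0.05,-0.15,0],[0,0.085,-0.15,0],[0,0.12,-0.15,0]],
], grip=0.075)

```text
clock: 8.17
position: [0.5364, -0.2186, 0.2071]
tool_rot: [-3.141, 0.001, 3.14]
force: [1.2, 0.1, 0.1]
grip_width: 0.0748
finger_force: 0.0
```

```bash
python3 - <<'E'
from h import *
T=bot.grab_frame("top");S=bot.grab_frame("side");s=bot.observe();print(s["position"],s["force"])
for f in(T,S):
  for n in("pot","square_mark","mallet_a","pad_left","pad_right"):
    for r in bot.spot_point(f,n)[:2]: print(n,r["conf"],ray(f,r["position"],0.02 if n[0] in"m" or n[:2]=="pa" else 0).round(4))
print(np.mean([ray(T,p,0) for p in[(285,218.9),(348.9,226.7),(340.6,290),(277.2,283.9)]],axis=0))
E
```

```text
[ 0.53721735 -0.21364522  0.20663151] [-0.36328339 -1.07069031 -0.27252136]
pot 0.17 [0.5828 0.2925 0.    ]
mallet_a 0.72 [0.5422 0.135  0.02  ]
mallet_a 0.7 [0.5838 0.2878 0.02  ]
pad_left 0.96 [0.5726 0.2901 0.02  ]
pad_right 0.73 [0.5432 0.1371 0.02  ]
pot 0.88 [ 0.5387 -0.3406 -0.    ]
mallet_a 0.24 [ 0.7121 -0.1983  0.02  ]
pad_left 0.66 [0.381  0.0186 0.02  ]
pad_right 0.9 [0.5456 0.1269 0.02  ]
[ 0.54448071 -0.07779097  0.        ]
```

>>> carry_out([
  [[-0.001,0.01,0,0],[-0.003,0.035,0,0],[-0.006,0.07,0,0],[-0.009,0.105,0,0],[-0.012,0.14,0,0],[-0.015,0.175,0,0],[-0.018,0.21,0,0],[-0.021,0.245,0,0],[-0.024,0.28,0,0],[-0.027,0.315,0,0],[-0.03,0.35,0,0],[-0.033,0.385,0,0]],
])

```text
clock: 9.77
position: [0.5693, 0.168, 0.2064]
tool_rot: [3.141, 0.0, 3.141]
force: [-1.2, -1.1, -0.2]
grip_width: 0.0749
finger_force: 0.0
```

>>> carry_out([
  [[-0.003,0.03,0,0],[-0.006,0.06,0,0],[-0.008,0.085,0,0],[-0.009,0.1,0,0],[-0.01,0.109,0,0],[-0.01,0.112,0,0],[-0.01,0.112,0,0],[-0.01,0.112,0,0]],
])

```text
clock: 10.43
position: [0.5801, 0.276, 0.2063]
tool_rot: [-3.141, 0.0, 3.139]
force: [0.4, -0.3, 0.8]
grip_width: 0.0752
finger_force: 0.0
```

```bash
python3 - <<'E'
from h import *
S=bot.grab_frame("side");T=bot.grab_frame("top");s=bot.observe();print(s["position"],s["force"])
t=s["position"];print([proj(S,[t[0],t[1],z]) for z in(.207,.151)])
b=np.array(S["pixels"])[40:220,240:440,::-1];a=np.array(T["pixels"])[140:320,60:260,::-1]
cv2.imwrite("pics/c5.png",cv2.resize(np.vstack([b,a]),None,fx=1.66,fy=1.66,interpolation=3))
E
```

```text
[0.58025238 0.27597896 0.20648162] [-0.07112926 -0.86864185 -0.42344614]
[array([332.78568616,  68.7851621 ]), array([331.77988857,  90.98064767])]
```

View pics/c5.png

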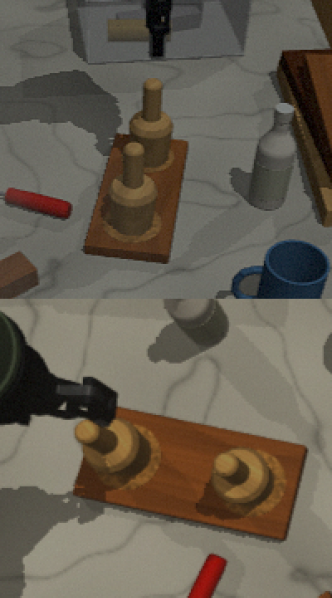

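The finger is straight above the left handle (side view, about (334,70)). Next: descend and grip.

>>> carry_out([
  [[0,0.005,0.005,0],[0,0.005,0.02,0],[0,0.005,0.04,0],[0,0.005,0.06,0],[0,0.005,0.08,0],[0,0.005,0.093,0],[0,0.005,0.098,0],[0,0.005,0.098,0],[0,0.005,0.098,0],[0,0.005,0.098,0]],
])

```text
clock: 11.37
position: [0.5805, 0.2828, 0.1094]
tool_rot: [3.141, 0.001, 3.141]
force: [-0.3, 1.1, 0.3]
grip_width: 0.075
finger_force: 0.0
```

>>> carry_out([
  [[0,0,0,0],[0,0,0,0],[0,0,0,0],[0,0,0,0],[0,0,0,0],[0,0,0,0],[0,0,0,0],[0,0,0,0]],
], grip=0.015, grip_force=30)

```text
clock: 12.03
position: [0.5801, 0.2827, 0.1085]
tool_rot: [3.141, 0.0, 3.141]
force: [1.3, -0.2, 4.7]
grip_width: 0.0274
finger_force: 35.2
```

>>> carry_out([
  [[0,0,-0.005,0],[0,0,-0.015,0],[0,0,-0.025,0],[0,0,-0.035,0],[0,0,-0.042,0],[0,0,-0.045,0],[0,0,-0.045,0],[0,0,-0.045,0],[0,0,-0.045,0],[0,0,-0.045,0],[0,0,-0.045,0],[0,0,-0.045,0]],
])

```text
clock: 13.03
position: [0.5798, 0.2825, 0.153]
tool_rot: [-3.141, -0.0, 3.141]
force: [-1.2, 0.2, -1.3]
grip_width: 0.0274
finger_force: 34.9
```

```bash
python3 - <<'E'
from h import *
F=[]
for i in range(8):
    S=bot.grab_frame("side");s=bot.observe();F.append(np.r_[s["force"],s["moment"]])
print(s["position"],np.mean(F,0).round(2),np.std(F,0).round(2),s["grip_width"])
save(S,"s5")
E
```

```text
[0.57992781 0.28252292 0.15330849] [ 0.1  -0.21 -1.22  0.   -0.01 -0.01] [0.43 0.39 0.24 0.03 0.03 0.02] 0.02747665269224014
```

View pics/s5.png

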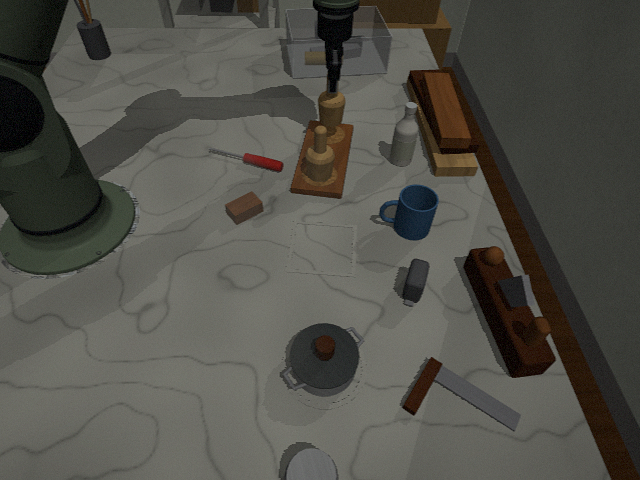

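The left mallet is lifted upright and weighs about 1.2 N, so it is probably the light one. The pot is in the ring at (323,357). Setting the mallet back.

>>> carry_out([
  [[0,0,0.008,0],[0,0,0.018,0],[0,0,0.028,0],[0,0,0.036,0],[0,0,0.041,0],[0,0,0.044,0],[0,0,0.045,0],[0,0,0.045,0],[0,0,0.045,0]],
])

```text
clock: 14.18
position: [0.58, 0.2827, 0.1083]
tool_rot: [3.141, 0.0, 3.141]
force: [-0.2, 0.5, -0.5]
grip_width: 0.0273
finger_force: 33.7
```

>>> carry_out([
  [[0,0,0,0],[0,0,0,0],[0,0,0,0],[0,0,0,0],[0,0,0,0],[0,0,-0.01,0],[0,0,-0.03,0],[0,0,-0.055,0],[0,0,-0.08,0],[0,0,-0.093,0],[0,0,-0.098,0],[0,0,-0.098,0]],
], grip=0.075)

```text
clock: 15.18
position: [0.5803, 0.2828, 0.2078]
tool_rot: [3.141, 0.002, 3.141]
force: [0.1, 0.1, -0.5]
grip_width: 0.0751
finger_force: 0.0
```

>>> carry_out([
  [[0.003,-0.012,0,0],[0.008,-0.035,0,0],[0.014,-0.065,0,0],[0.021,-0.095,0,0],[0.027,-0.125,0,0],[0.032,-0.145,0,0],[0.034,-0.153,0,0],[0.034,-0.153,0,0],[0.034,-0.153,0,0],[0.034,-0.153,0,0]],
])

```text
clock: 16.02
position: [0.5457, 0.1309, 0.2059]
tool_rot: [3.141, -0.0, -3.141]
force: [1.2, 0.1, -0.3]
grip_width: 0.0751
finger_force: 0.0
```

```bash
python3 - <<'E'
from h import *
S=bot.grab_frame("side");T=bot.grab_frame("top");s=bot.observe();print(s["position"],s["force"])
for f in(T,S):
  for n in("mallet_a","pad_left","pad_right"):
    for r in bot.spot_point(f,n)[:2]: print(n,r["conf"],ray(f,r["position"],0.02).round(4))
b=np.array(S["pixels"])[40:220,240:440,::-1];a=np.array(T["pixels"])[140:320,60:260,::-1]
cv2.imwrite("pics/c6.png",cv2.resize(np.vstack([b,a]),None,fx=1.66,fy=1.66,interpolation=3))
E
```

```text
[0.54575963 0.1308649  0.20596693] [ 1.26955981 -0.66328546  0.41775691]
mallet_a 0.9 [0.5398 0.1317 0.02  ]
pad_left 0.63 [0.5468 0.1342 0.02  ]
pad_left 0.56 [ 0.708  -0.1857  0.02  ]
pad_right 0.89 [0.5538 0.1379 0.02  ]
pad_right 0.52 [ 0.7106 -0.183   0.02  ]
mallet_a 0.96 [0.5858 0.2824 0.02  ]
mallet_a 0.91 [0.5481 0.1234 0.02  ]
pad_left 0.96 [0.5809 0.2786 0.02  ]
pad_left 0.38 [0.3615 0.1876 0.02  ]
pad_right 0.59 [0.5476 0.1234 0.02  ]
```

View pics/c6.png

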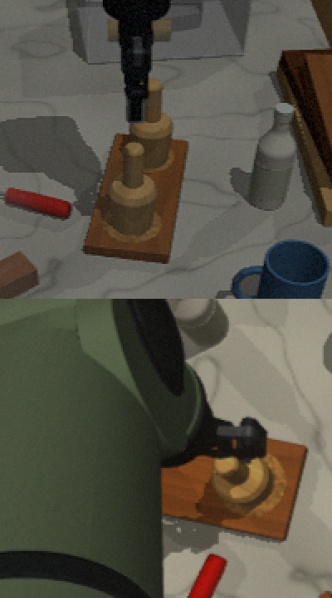

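The left mallet stands on its disc again, and the gripper is over the right handle (side view crop (135,115)). Next: descend, grip and lift.

>>> carry_out([
  [[0,-0.002,0.005,0],[0,-0.002,0.02,0],[0,-0.002,0.04,0],[0,-0.002,0.06,0],[0,-0.002,0.08,0],[0,-0.002,0.093,0],[0,-0.002,0.098,0],[0,-0.002,0.098,0],[0,-0.002,0.098,0],[0,-0.002,0.098,0]],
])

```text
clock: 17.25
position: [0.5463, 0.1276, 0.1092]
tool_rot: [3.141, 0.001, 3.141]
force: [0.2, 0.9, 0.4]
grip_width: 0.0746
finger_force: 0.0
```

>>> carry_out([
  [[0,0,0,0],[0,0,0,0],[0,0,0,0],[0,0,0,0],[0,0,0,0],[0,0,0,0],[0,0,0,0],[0,0,0,0]],
], grip=0.015, grip_force=30)

```text
clock: 17.92
position: [0.546, 0.1277, 0.1085]
tool_rot: [3.141, 0.0, 3.141]
force: [-0.0, 0.6, 6.1]
grip_width: 0.0274
finger_force: 30.9
```

>>> carry_out([
  [[0,0,-0.005,0],[0,0,-0.015,0],[0,0,-0.025,0],[0,0,-0.035,0],[0,0,-0.042,0],[0,0,-0.045,0],[0,0,-0.045,0],[0,0,-0.045,0],[0,0,-0.045,0],[0,0,-0.045,0],[0,0,-0.045,0],[0,0,-0.045,0]],
])

```text
clock: 18.92
position: [0.5457, 0.1275, 0.153]
tool_rot: [-3.141, -0.0, 3.141]
force: [-0.2, -0.3, -2.5]
grip_width: 0.0276
finger_force: 30.4
```

```bash
python3 - <<'E'
from h import *
F=[]
for i in range(8):
    S=bot.grab_frame("side");s=bot.observe();F.append(np.r_[s["force"],s["moment"]])
print(s["position"],np.mean(F,0).round(2),np.std(F,0).round(2),s["grip_width"])
E
```

```text
[0.54579952 0.12756828 0.15330346] [-0.08  0.03 -3.34  0.02  0.02  0.01] [0.44 0.57 0.41 0.03 0.02 0.01] 0.02733167015630068
```

The right mallet is heavier (3.3 N against 1.2 N). Carrying it over the square.

>>> carry_out([
  [[0,0,-0.01,0],[0,-0.006,-0.02,0],[0,-0.02,-0.03,0],[0,-0.04,-0.035,0],[0,-0.06,-0.035,0],[0.001,-0.08,-0.035,0],[0.001,-0.1,-0.035,0],[0.001,-0.12,-0.035,0],[0.001,-0.14,-0.035,0],[0.002,-0.16,-0.035,0],[0.002,-0.175,-0.035,0],[0.002,-0.185,-0.035,0]],
])

```text
clock: 20.32
position: [0.5436, -0.0598, 0.1895]
tool_rot: [-3.141, 0.001, 3.139]
force: [0.1, 0.2, -3.0]
grip_width: 0.0275
finger_force: 30.4
```

>>> carry_out([
  [[0,-0.008,0,0],[0,-0.014,0,0],[0,-0.018,0,0],[0,-0.02,0,0],[0,-0.02,0,0],[0,-0.02,0,0],[0,-0.02,0,0],[0,-0.02,0,0],[0,-0.02,0,0],[0,-0.02,0,0],[0,-0.02,0,0],[0,-0.02,0,0]],
])

```text
clock: 21.32
position: [0.5436, -0.0774, 0.1883]
tool_rot: [-3.142, -0.0, 3.141]
force: [-0.4, -0.4, -3.9]
grip_width: 0.0271
finger_force: 30.4
```

```bash
python3 - <<'E'
from h import *
S=bot.grab_frame("side");s=bot.observe();print(s["position"],s["force"],s["grip_width"],s["qd"])
save(S,"s7")
for n in("mallet_a","pad_left","pot"):
    for r in bot.spot_point(S,n)[:3]: print(n,r["conf"],ray(S,r["position"],0 if n=="pot" else .02).round(4))
E
```

```text
[ 0.54358315 -0.0774344   0.18829159] [-0.33587636  0.14918442 -3.49198671] 0.027264725140672876 [ 0.0001832   0.00066945  0.00069528 -0.00144813 -0.00045088 -0.00022378
 -0.00032777]
mallet_a 0.93 [ 0.5513 -0.0072  0.02  ]
mallet_a 0.42 [0.5898 0.2841 0.02  ]
pad_left 0.83 [0.588  0.2936 0.02  ]
pot 0.78 [ 0.5301 -0.3396  0.    ]
```

View pics/s7.png

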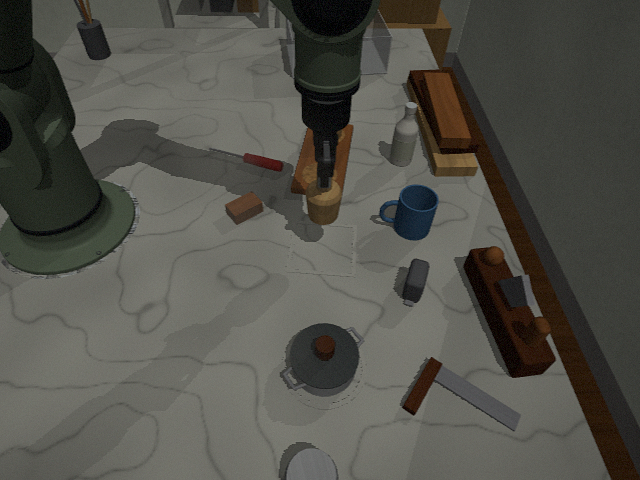

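The mallet is held upright over the square at (323,205), the pot is in the ring at (323,357), and nothing else has moved.

```bash
python3 -c "
from workcell import bot
print(bot.job_done())"
```

```text
the job is handed in; nothing more can be done
None
```

I've handed the job in, but it returned no verdict: the pot is parked in the ring, the lighter left mallet (about 1.2 N) stands on its cork disc, and the heavier right one (about 3.4 N) is held still about 10 cm above the middle of the square.

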